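# Sort the bench for the next measurement

### The arm

A 7-joint arm with a two-finger parallel gripper is mounted at the origin on a cart in front of the work surface, level with it; the furniture and walls round the work are solid. World frame = base frame: x ahead of the robot, y to its left, z up, the work surface at z = 0. Lengths are in m, angles in rad, forces in N, time in s.
With the tool pointing down it reaches from about 0.4 to 0.85 m from the base axis. Payload 10.4 kg.
Tool frame: the origin (TCP) lies at the very end of the fingers, on their centre line; the grasp point (between the pads) lies 19 mm behind it (r.pinch_z is the distance from the TCP to the grasp point, in m); z points along the fingers, y is the line along which they close (so a half turn about z gives the same grasp; the last joint's range is limited). The gripper opens to 87 mm and grips with 3 to 60 N. Pads are 19 mm wide; open, the fingers measure 117 mm over their backs; the gripper's body (75 mm by 190 mm) begins 51 mm behind the grasp point.
Start: joints at [1.225, 0.332, -0.065, 1.46, 0.022, 1.35, -0.088], TCP at [0.198, -0.593, 0.223] pointing down, gripper open.
Joint ranges: [-2.6, 2.6], [-0.5, 2.12], [-1.47, 1.34], [0.16, 2.42], [-1.27, 4.41], [0.06, 2.06], [-2.6, 2.6]. Speed limits (rad/s): [2.22, 2.22, 2.79, 2.79, 3.14, 3.14, 3.14].

### API

Orientations are given as a unit quaternion [x, y, z, w].
In Python, from bench import r, camera gives the robot as it stands. The module is installed in compiled form; this text tells all that it offers.
- The arm moves only by the shell command python3 -m pendant 'ROWS' [FORCE]. ROWS is JSON, a list of rows, each an object with "dp": the shift along the tool's x, y, z as a fraction of full scale, a list of three; "rotation": the turn, a rotation vector about the tool's x, y, z as a fraction of full scale, a list of three; "jaw": the opening, from 0 (shut) to 1 (fully open). A call has 1 to 8 rows; each row is the pose to reach, as a shift and turn from the pose commanded when the call began, along the tool's axes at that moment, turning the shorter way round; what a row does not reach only later rows make up. Full scale, the value 1, is 0.15 m for a shift and 2 pi rad for a turn. A row lasts 1/8 s, in which the tool goes at most 62.5 mm and 10.7 degrees, less where a joint would pass 70% of its speed; a pose out of reach is approached as far as the arm can. A call with a number of a shift or a turn outside -1 to 1 is refused whole. A call with a gripper value outside its range is refused whole. The fingers move at their own pace and stop on an object; FORCE is the grip in N (left out, the last holds). Time passes only in rows, so rows that repeat a pose let the fingers close. It gives the time, the measured TCP pose, the force, the opening and the grip force at its end, in the units of the state.
- r.read_state(): the state, without advancing time (a new reading comes with each control period).
- camera(name): name is "scene" or "side" or "wrist"; returns a dict with "image" (400x640x3 uint8, red, green, blue), "z_map" (400x640 float32, m along the optical axis (not along the pixel's ray), 0 where there is no reading), "mtx" (3x3 intrinsics, pixels), "T" (4x4, takes a point from camera to world coordinates). Camera axes: x right, y down, z forward; pixel columns grow to the right and rows downward; lengths in m; the calibration is good to about 2 mm. A picture is of the moment at which its call begins.
- r.close_job(): hands the job in; it is judged then, once.
The state is a dict: "time": time; "joint_positions": joint angles; "joint_vel": joint speeds; "joint_torque": joint torques, N m; "ee_pos": TCP position; "eef_rot": TCP orientation; "ft_force": force on the tool from outside, world axes, zero at the start; "torque": the same for the moment, N m; "width": finger opening in m; "grip_force": force on a finger pad.
Only numpy, scipy, OpenCV 4.12 (cv2) and the standard library are available. Lean on these libraries where they do the work, as an engineer would, in place of code of your own. Each camera call takes 0.05 s, during which the arm holds its last target. There are 200 camera calls.

### The job

Set the bench out for the next measurement: stand the large brown bottle in the large well of the bottle rest and the small white bottle in its small well, lay the memory stick flat in the small tray, and draw just the bottom plate out of the stack magazine through its front outlet and lay it flat on the plate stand, centred and lengthwise between the two end lips. Keep both bottles upright all the time, and leave the other plates in the magazine to drop down by themselves.

Things in the scene. Friction and masses are not known exactly. Their poses are not given: they have to be found in the camera images.
- large_bottle: brown glass screw-cap bottle, loose, standing; body 48 mm in diameter up to about z 85 mm, narrower black cap (30 mm), 100 mm high in all, about 0.11 kg. Origin: centre of its underside, z up along its axis.
- small_bottle: white plastic screw-cap bottle with a blue cap, loose, standing; body 32 mm in diameter up to about z 66 mm, cap 26 mm, 75 mm high in all, about 0.04 kg. Origin: centre of its underside, z up.
- memory_stick: memory stick, loose, lying flat; 55 mm long (its x), 19 mm wide (its y), 8 mm thick. The blue body reaches from x = -28 to +15 mm; the metal plug, 12 mm wide, from +15 to +28 mm. Origin: centre of its underside.
- bottle_rest: fixed grey block, 76 mm (x) x 140 mm (y) x 16 mm high, with two round flat-bottomed wells open at the top, 12 mm deep (well floors at z = 4 mm). Large well: 64 mm in diameter, centre at x = 0, y = -32 mm. Small well: 48 mm in diameter, centre at x = 0, y = +40 mm. Origin: centre of the underside.
- small_tray: fixed orange open tray, 70 mm (x) x 100 mm (y) x 18 mm high, walls and floor 2 mm thick. Origin: centre of the underside.
- plate_stand: fixed low grey metal stand for one plate: foot 64 (x) x 100 (y) x 4 mm high; on it a pedestal 30 mm wide (x), 114 mm long (y), top at z = 14 mm, with a lip across each end up to z = 20 mm, 106 mm free between the lips. A plate lies on it lengthwise along y and overhangs it 10 mm at each side, where fingers fit. Origin: centre of the underside.
- magazine: fixed grey gravity-fed magazine: open-topped box 101 (x) x 63 (y) x 52 mm high, floor at z = 14 mm, inside 93 x 55 mm. The outlet is in its front, the -x face (at x = -50.5 mm): 55 mm wide, z = 14 to 23 mm, so one plate passes at a time; above it a 23 mm wide upright slot. It holds three stacked plates; the bottom one sticks out of the outlet. Origin: centre of the underside.
- plate_bottom: white ceramic plate, loose, 90 (x) x 50 (y) x 6 mm thick, 0.06 kg; lowest in the magazine, on its floor, sticking 28 to 35 mm out of the outlet (magazine's -x) with nothing below that end: take it by its long edges from above and pull along the magazine's -x; clear of the magazine after 62 mm. Origin: centre of the underside; axes as the magazine's at the start.
- plate_top: the uppermost of the three plates in the magazine, same size, loose (another equal one lies between it and the bottom plate); its underside is at z = 26 mm of the magazine at the start and sinks to 20 mm when the bottom plate has been drawn. Origin: centre of the underside.
Mind the look-alikes: they are no part of the job. What is shaped like the plate_bottom but purple is not meant.

How it is judged:
By the outcome, as a careful person would: the job done as asked, in the order asked, and still so for the second after the job is handed in, with the robot touching nothing.
It also fails if it takes over 93 s, if anything falls off the work surface, if the arm or the gripper's body presses on something with over 40 N, if the wrist force passes 120 N, or if a joint passes its speed limit or range.

## Working session

There is one attempt and no reset: what is moved stays moved. The work goes in short steps, Python scripts to look and compute and a shell command to move; the robot and the scene stay as the last step left them, time stands still between calls to the robot, and variables do not carry over. Pictures are saved under pics/ and viewed, at most 14 in all, crops included, and the job is handed in when it is done.

```bash
mkdir -p pics
cat > h.py <<'E'
import numpy as np, cv2, pickle
from bench import r, camera
from scipy.spatial.transform import Rotation as R
def snap(n,tag):
    c=camera(n); pickle.dump(c,open(f'pics/{tag}.pkl','wb')); cv2.imwrite(f'pics/{tag}.png',c['image'][:,:,::-1]); return c
def load(tag): return pickle.load(open(f'pics/{tag}.pkl','rb'))
def world(c):
    h,w=c['z_map'].shape; v,u=np.mgrid[:h,:w]; K=c['mtx']; z=c['z_map']
    P=np.stack([(u-K[0,2])/K[0,0]*z,(v-K[1,2])/K[1,1]*z,z],-1)
    return P@c['T'][:3,:3].T+c['T'][:3,3]
def ray(c,u,v,z):  # point on plane z
    d=c['T'][:3,:3]@np.linalg.inv(c['mtx'])@[u,v,1]; o=c['T'][:3,3]
    return o+d*(z-o[2])/d[2]
E
python3 - <<'E'
from h import *
for n in ('scene','side','wrist'):
    c=snap(n,n+'0'); print(n,c['mtx'].round(1).tolist(),c['T'].round(3).tolist())
s=r.read_state(); print(s)
a=[cv2.imread(f'pics/{n}0.png') for n in ('scene','side')]
E
```

```text
scene [[441.0, 0.0, 317.5], [0.0, 441.0, 193.5], [0.0, 0.0, 1.0]] [[0.534, -0.663, 0.524, 0.065], [-0.845, -0.407, 0.347, -0.107], [-0.017, -0.628, -0.778, 0.835], [0.0, 0.0, 0.0, 1.0]]
side [[509.5, 0.0, 318.0], [0.0, 509.5, 194.6], [0.0, 0.0, 1.0]] [[-0.918, -0.252, 0.307, 0.286], [-0.397, 0.58, -0.711, 0.945], [0.001, -0.774, -0.633, 0.711], [0.0, 0.0, 0.0, 1.0]]
wrist [[348.4, 0.0, 316.2], [0.0, 348.4, 200.9], [0.0, 0.0, 1.0]] [[0.318, -0.917, -0.243, 0.264], [-0.948, -0.308, -0.08, -0.571], [-0.002, 0.256, -0.967, 0.384], [0.0, 0.0, 0.0, 1.0]]
{'time': 0.15, 'joint_positions': array([ 1.22537738,  0.33273121, -0.06467988,  1.46070367,  0.02159541,
        1.34989835, -0.08852378]), 'joint_vel': array([-0.00076369, -0.00117051,  0.00128298, -0.00094773,  0.00077373,
        0.00114172, -0.0007632 ]), 'joint_torque': array([ 1.02297505e-03, -6.23636198e+01,  2.48096179e-02, -3.90137279e+01,
       -6.12507993e-02,  3.73165193e-02,  1.46776238e-04]), 'ee_pos': array([ 0.19817979, -0.59245935,  0.2219552 ]), 'eef_rot': array([ 9.87003849e-01,  1.60695762e-01, -1.06255305e-04, -5.11925436e-04]), 'ft_force': array([-0.27363988, -0.09786138,  0.01428335]), 'torque': array([-0.01154717,  0.01284531, -0.06797788]), 'grip_force': 0.0, 'width': 0.08691826375030647}
```

View pics/scene0.png

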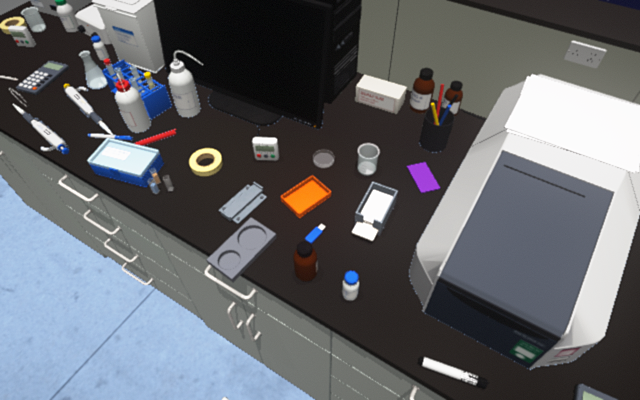

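View pics/side0.png

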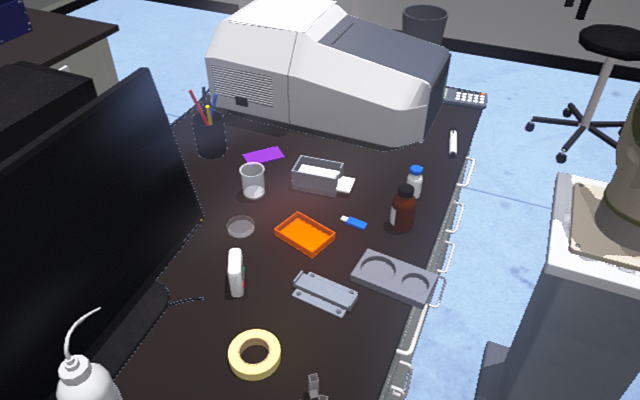

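The scene picture shows the large brown bottle at (306,262), the small white bottle at (350,285), the stick at (316,233), the rest at (242,248), the tray at (306,196), the stand at (243,202) and the magazine at (376,208) with its plate sticking out at (366,229). The side picture agrees: brown bottle (403,208), white bottle (415,182), stick (353,222), rest (397,275), tray (305,234), stand (325,293), magazine (318,175).

Possible confusions in the scene picture: brown bottles at (424,88) and (455,95) against (306,262), white bottles at (65,15), (128,105) and (183,88) against (350,285), and the purple plate at (424,177) against the white one at (366,229). There are also the calculator and timer. I choose the front ones and check them in close crops.

Run:
```python
from h import *
a=cv2.imread('pics/scene0.png')[165:315,200:400]; cv2.imwrite('pics/c1.png',cv2.resize(a,None,fx=4,fy=4,interpolation=cv2.INTER_CUBIC))
a=cv2.imread('pics/side0.png')[145:320,265:455]; cv2.imwrite('pics/c2.png',cv2.resize(a,None,fx=3.4,fy=3.4,interpolation=cv2.INTER_CUBIC))
for n in('scene0','side0'):
    c=load(n);W=world(c)
    pts={'scene0':dict(bcap=(306,246),scap=(350,275),stick=(313,236),rest=(242,250),tray=(306,196),stand=(240,203),plate=(366,231),table=(280,230)),
     'side0':dict(bcap=(406,188),scap=(416,169),stick=(356,222),rest=(400,275),tray=(305,236),stand=(325,293),plate=(346,185),table=(330,250))}[n]
    for k,(u,v) in pts.items(): print(n,k,W[v,u].round(3))
```

```text
scene0 bcap [0.437 0.169 0.1  ]
scene0 scap [0.439 0.07  0.076]
scene0 stick [0.515 0.206 0.006]
scene0 rest [0.398 0.314 0.015]
scene0 tray [0.605 0.284 0.002]
scene0 stand [0.499 0.4   0.013]
scene0 plate [0.58  0.107 0.021]
scene0 table [ 0.494  0.283 -0.003]
side0 bcap [0.434 0.173 0.101]
side0 scap [0.439 0.071 0.076]
side0 stick [0.52  0.206 0.008]
side0 rest [0.396 0.317 0.017]
side0 tray [0.601 0.28  0.004]
side0 stand [0.505 0.406 0.014]
side0 plate [0.578 0.114 0.02 ]
side0 table [0.541 0.295 0.002]
```

View pics/c1.png

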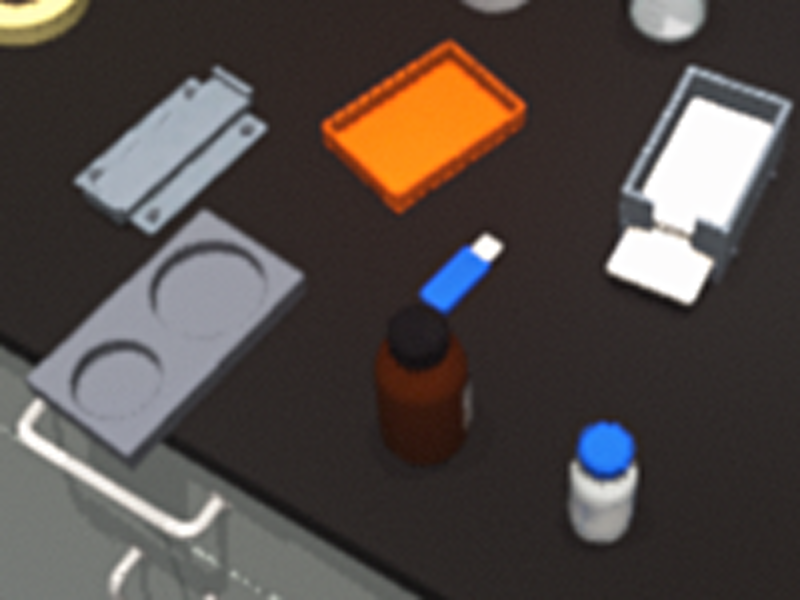

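View pics/c2.png

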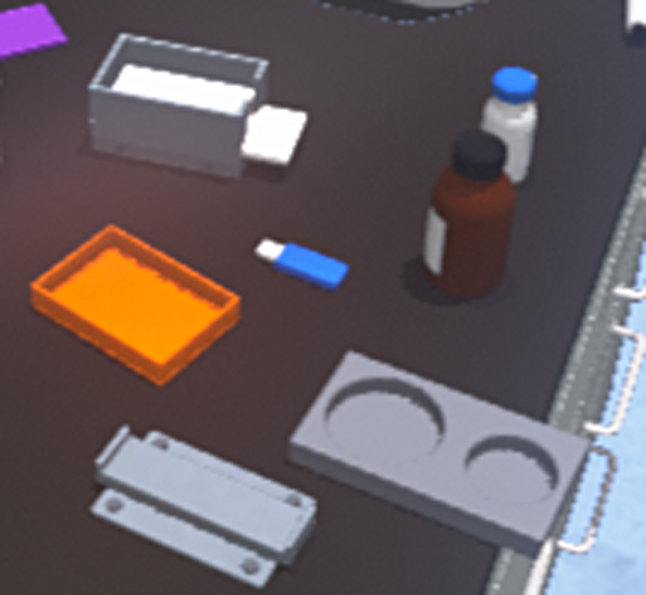

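The crops confirm the choice. Top crop: rest corners (205,210), (303,273), (30,380), with the large well at (210,290) and the small well at (117,380). Stick plug is at (487,247), the plate's outer end spans (608,268)–(692,303), and the caps are at (418,335) and (605,447). The side crop agrees, so I fit poses from both depth maps.

```bash
cat > fit.py <<'E'
from h import *
def fits(n):
    c=load(n);W=world(c);I=c['image'].astype(int);hsv=cv2.cvtColor(c['image'],cv2.COLOR_RGB2HSV);H,S,V=hsv[...,0],hsv[...,1],hsv[...,2]
    x,y,z=W[...,0],W[...,1],W[...,2]
    def box(cx,cy,d,z0,z1,m=True): return (abs(x-cx)<d)&(abs(y-cy)<d)&(z>z0)&(z<z1)&m
    def rect(k,m):
        p=W[m];q=cv2.minAreaRect((p[:,:2]*1000).astype(np.float32)); print(n,k,len(p),'c',np.round(q[0],1),'sz',np.round(q[1],1),'ang',round(q[2],1),'z',np.median(p[:,2]).round(4))
    for k,cx,cy,z0,z1 in(('bcap',.436,.17,.093,.11),('bbody',.436,.17,.02,.08),('scap',.439,.07,.071,.085),('sbody',.439,.07,.02,.06)):
        p=W[box(cx,cy,.035,z0,z1)]; q=cv2.minEnclosingCircle((p[:,:2]*1000).astype(np.float32)); print(n,k,len(p),np.round(q[0],1),round(q[1],1),np.median(p[:,2]).round(4))
    rect('stick blue',box(.515,.206,.04,.003,.015,(H>95)&(H<125)&(S>120)))
    rect('stick all',box(.525,.206,.035,.003,.015,(V>110)))
    rect('rest',box(.395,.318,.1,.012,.021,(S<70)&(V>60)))
    rect('tray',box(.6,.28,.08,-.003,.025,(H<20)&(S>150)))
    rect('stand top',box(.5,.4,.08,.011,.022,(S<90)&(V>60)))
    rect('mag',box(.63,.14,.1,.035,.06))
    rect('plate out',box(.578,.11,.045,.013,.0235,(V>170)&(S<50)))
for n in('scene0','side0'): fits(n)
E
python3 fit.py
```

```text
scene0 bcap 183 [433.2 171.9] 15.9 0.0991
scene0 bbody 483 [432.  170.9] 24.2 0.0631
scene0 scap 132 [438.5  67.3] 13.7 0.0746
scene0 sbody 194 [436.4  66.8] 16.0 0.0455
scene0 stick blue 139 c [518.2 206.4] sz [19.  41.6] ang 82.1 z 0.0082
scene0 stick all 164 c [525.1 205.4] sz [19.  55.4] ang 82.1 z 0.0079
scene0 rest 1293 c [414.2 352.4] sz [143.2 154. ] ang 84.5 z 0.0156
scene0 tray 1260 c [608.4 286.6] sz [ 88.8 114.5] ang 73.1 z 0.0028
scene0 stand top 643 c [491.4 368.1] sz [ 99.7 138. ] ang 83.6 z 0.0144
scene0 mag 448 c [643.2 117.3] sz [104.2  63.6] ang 5.9 z 0.0481
scene0 plate out 309 c [582.9 111.2] sz [38.1 50.1] ang 5.1 z 0.0194
side0 bcap 157 [433.8 171.7] 16.7 0.1004
side0 bbody 645 [433.8 173.8] 24.3 0.0562
side0 scap 90 [437.6  67.8] 14.6 0.0756
side0 sbody 191 [438.1  69.1] 16.4 0.048
side0 stick blue 163 c [518.8 207. ] sz [21.4 42. ] ang 86.0 z 0.0091
side0 stick all 197 c [523.7 203. ] sz [27.1 55.7] ang 77.6 z 0.0089
side0 rest 1902 c [414.2 350.3] sz [144.2 155.7] ang 86.2 z 0.0165
side0 tray 1658 c [606.8 271.2] sz [ 88.4 118.7] ang 73.6 z 0.0047
side0 stand top 1185 c [491.7 367.6] sz [ 99.6 139. ] ang 83.7 z 0.0153
side0 mag 803 c [644.2 117.3] sz [101.7  67.9] ang 5.6 z 0.0455
side0 plate out 211 c [580.7 111. ] sz [33.6 51.7] ang 11.1 z 0.0212
```

```bash
cat > fit2.py <<'E'
from h import *
def run(n,seeds):
    c=load(n);W=world(c);hsv=cv2.cvtColor(c['image'],cv2.COLOR_RGB2HSV);H,S,V=hsv[...,0],hsv[...,1],hsv[...,2]
    z=W[...,2]
    for k,(u,v,m) in seeds.items():
        m={'o':(H<20)&(S>150)&(z>-.01)&(z<.03),'g':(V>70)&(S<90)&(z>.0105)&(z<.022),'r':(V>60)&(S<90)&(z>.0115)&(z<.022)}[m].astype(np.uint8)
        nl,L=cv2.connectedComponents(m,connectivity=4)
        p=W[L==L[v,u]];  q=cv2.minAreaRect((p[:,:2]*1000).astype(np.float32)); print(n,k,len(p),'c',np.round(q[0],1),'sz',np.round(q[1],1),'ang',round(q[2],1),'z',np.median(p[:,2]).round(4),np.percentile(p[:,2],97).round(4))
run('scene0',dict(rest=(237,246,'r'),tray=(306,196,'o'),stand=(240,203,'g')))
run('side0',dict(rest=(393,290-15,'r'),tray=(305,236,'o'),stand=(325,290,'g')))
c1,c2=load('scene0'),load('side0')
f1=lambda u,v,z: (ray(c1,200+u/4,165+v/4,z)*1000).round(1)[:2]
f2=lambda u,v,z: (ray(c2,265+u/3.4,145+v/3.4,z)*1000).round(1)[:2]
print('rest corners',[f1(*q,.016) for q in((205,210),(303,273),(130,448),(30,380))],[f2(*q,.016) for q in((350,353),(588,440),(543,540),(291,443))])
print('wells L,S',f1(209,290,.016),f1(117,380,.016),f2(384,421,.016),f2(512,474,.016))
print('tray rim',[f1(*q,.018) for q in((450,42),(527,103),(400,203),(323,127))],[f2(*q,.018) for q in((113,228),(240,298),(162,375),(32,288))])
print('plate tip z.02',[f1(*q,.02) for q in((608,265),(694,298))],[f2(*q,.02) for q in((308,112),(290,160))])
E
python3 fit2.py
```

```text
scene0 rest 1138 c [404.9 320.7] sz [ 78.4 141.4] ang 84.7 z 0.0158 0.0188
scene0 tray 1264 c [608.6 286.6] sz [ 88.8 114.7] ang 73.0 z 0.0028 0.0182
scene0 stand 511 c [507.  400.4] sz [ 32.2 114.3] ang 84.3 z 0.014 0.0198
side0 rest 248336 c [1766.8 -949. ] sz [3649.8 4224.4] ang 87.4 z 0.0017 0.3467
side0 tray 1658 c [606.8 271.2] sz [ 88.4 118.7] ang 73.6 z 0.0047 0.0196
side0 stand 957 c [507.5 399.9] sz [ 31.9 114.7] ang 83.7 z 0.0151 0.0203
rest corners [array([477.4, 349.8]), array([471.7, 276.6]), array([335.8, 289.5]), array([339.2, 361. ])] [array([470.5, 276.1]), array([333.1, 287.1]), array([338.6, 362.1]), array([477.4, 351.9])]
wells L,S [435.2 314.4] [363.7 321.3] [437.  317.3] [364.1 326.1]
tray rim [array([657.1, 298.1]), array([640.4, 232.6]), array([539.1, 256.3]), array([561.4, 326.2])] [array([636.7, 234.6]), array([543.1, 261.1]), array([559.7, 335.4]), array([657.5, 301.5])]
plate tip z.02 [array([563.1, 133.5]), array([568.8,  82.8])] [array([567.3,  81. ]), array([560.5, 132.7])]
```

```bash
cat > plan.py <<'E'
# prints, for world waypoints (x y z mm yaw deg), shift/turn fractions from the pose at the start of each waypoint; '+' prefix = same call (same reference)
import sys; from h import *
def plan(pts,cur=None):
    if cur is None:
        s=r.read_state(); q=R.from_quat(s['eef_rot']); p=s['ee_pos']
    else: p,q=np.array(cur[:3])/1000, R.from_euler('z',cur[3],degrees=True)*R.from_quat([1,0,0,0])
    e=(R.from_quat([1,0,0,0]).inv()*R.identity())
    rp,rq,lp,lq=p,q,p,q
    X=q.as_matrix()[:,0]; print('now',(p*1000).round(1),'yaw',np.degrees(np.arctan2(X[1],X[0])).round(2))
    for same,x,y,z,a in pts:
        if not same: rp,rq=lp,lq
        t=np.array([x,y,z])/1000; tq=R.from_euler('z',a,degrees=True)*R.from_quat([1,0,0,0])
        print((x,y,z,a),'dp',((rq.inv().apply(t-rp))/.15).round(4).tolist(),'rot',((rq.inv()*tq).as_rotvec()/(2*np.pi)).round(4).tolist(),'rows>=',int(np.ceil(max(np.linalg.norm(t-lp)/.0625,np.degrees((lq.inv()*tq).magnitude())/10.7))))
        lp,lq=t,tq
if __name__=='__main__':
    P=[]
    for a in sys.argv[1:]:
        same=a[0]=='+'; P.append((same,*map(float,a.lstrip('+').split(','))))
    plan(P)
E
python3 - <<'E'
from h import *
m={}
for n in('scene0','side0'):
    W=world(load(n)).reshape(-1,3)
    for x in np.arange(.2,.85,.1):
        for y in np.arange(-.6,.3,.1):
            k=W[(abs(W[:,0]-x)<.05)&(abs(W[:,1]-y)<.05),2]
            if len(k): m[(round(x,1),round(y,1))]=max(m.get((round(x,1),round(y,1)),-9),k.max())
for x in (.2,.3,.4,.5,.6,.7,.8): print(x,[round(float(m.get((x,round(y,1)),-9)),2) for y in np.arange(-.6,.3,.1)])
E
python3 plan.py 198,-592,330,18.5 240,-450,330,6 330,-310,330,-5 400,-170,330,-5 430,-30,330,-5 433.5,110,250,-5 433.5,172,150,-5 433.5,172,45,-5
```

```text
0.2 [0.24, 0.28, -0.79, -0.79, -0.01, 0.0, -0.0, -0.0, -0.0]
0.3 [-0.79, -0.78, -0.79, -0.08, -0.08, -0.08, -0.79, -0.79, -0.79]
0.4 [-0.79, 0.01, 0.02, 0.01, 0.02, 0.02, 0.01, 0.08, 0.1]
0.5 [-9.0, 0.0, 0.02, 0.22, 0.22, 0.22, 0.19, 0.08, 0.08]
0.6 [-9.0, 0.0, 0.0, 0.23, 0.24, 0.24, 0.21, 0.06, 0.05]
0.7 [-9.0, -9.0, 0.0, 0.26, 0.26, 0.26, 0.23, 0.06, 0.07]
0.8 [-9.0, -9.0, 0.0, 0.27, 0.27, 0.27, 0.24, 0.01, 0.07]
now [ 198.2 -592.5  222. ] yaw 18.49
(198.0, -592.0, 330.0, 18.5) dp [-0.0002, -0.004, -0.7203] rot [-0.0002, 0.0, -0.0] rows>= 2
(240.0, -450.0, 330.0, 6.0) dp [0.5659, -0.8089, 0.0] rot [0.0, 0.0, 0.0347] rows>= 3
(330.0, -310.0, 330.0, -5.0) dp [0.6943, -0.8655, 0.0] rot [0.0, 0.0, 0.0306] rows>= 3
(400.0, -170.0, 330.0, -5.0) dp [0.3835, -0.9705, 0.0] rot [0.0, 0.0, 0.0] rows>= 3
(430.0, -30.0, 330.0, -5.0) dp [0.1179, -0.9472, 0.0] rot [0.0, 0.0, 0.0] rows>= 3
(433.5, 110.0, 250.0, -5.0) dp [-0.0581, -0.9318, 0.5333] rot [0.0, 0.0, 0.0] rows>= 3
(433.5, 172.0, 150.0, -5.0) dp [-0.036, -0.4118, 0.6667] rot [0.0, 0.0, 0.0] rows>= 2
(433.5, 172.0, 45.0, -5.0) dp [0.0, 0.0, 0.7] rot [0.0, 0.0, 0.0] rows>= 2
```

```bash
python3 -m pendant '[{"dp":[0,0,-0.72],"rotation":[0,0,0],"jaw":1},{"dp":[0,0,-0.72],"rotation":[0,0,0],"jaw":1}]'
python3 -m pendant '[{"dp":[0.566,-0.809,0],"rotation":[0,0,0.035],"jaw":1},{"dp":[0.566,-0.809,0],"rotation":[0,0,0.035],"jaw":1},{"dp":[0.566,-0.809,0],"rotation":[0,0,0.035],"jaw":1}]'
python3 plan.py 330,-310,330,-5 400,-170,330,-5 430,-30,330,-5 433.5,110,250,-5 433.5,172,150,-5 433.5,172,45,-5
```

```text
time: 0.4
ee_pos: [0.1983, -0.5927, 0.3326]
eef_rot: [0.987, 0.161, 0.0, 0.0]
ft_force: [0.6, -0.6, 0.9]
width: 0.0866
grip_force: 0.0
time: 0.78
ee_pos: [0.2418, -0.4477, 0.331]
eef_rot: [0.999, 0.053, 0.0, 0.0]
ft_force: [-0.5, -0.2, 0.8]
width: 0.0874
grip_force: 0.0
now [ 241.8 -447.7  331. ] yaw 6.07
(330.0, -310.0, 330.0, -5.0) dp [0.6814, -0.8506, 0.0065] rot [0.0001, -0.0001, 0.0307] rows>= 3
(400.0, -170.0, 330.0, -5.0) dp [0.3835, -0.9705, 0.0] rot [0.0, 0.0, 0.0] rows>= 3
(430.0, -30.0, 330.0, -5.0) dp [0.1179, -0.9472, 0.0] rot [0.0, 0.0, 0.0] rows>= 3
(433.5, 110.0, 250.0, -5.0) dp [-0.0581, -0.9318, 0.5333] rot [0.0, 0.0, 0.0] rows>= 3
(433.5, 172.0, 150.0, -5.0) dp [-0.036, -0.4118, 0.6667] rot [0.0, 0.0, 0.0] rows>= 2
(433.5, 172.0, 45.0, -5.0) dp [0.0, 0.0, 0.7] rot [0.0, 0.0, 0.0] rows>= 2
```

Tracks well (few mm measurement noise).

```bash
python3 -m pendant '[{"dp":[0.681,-0.85,0.006],"rotation":[0,0,0.031],"jaw":1},{"dp":[0.681,-0.85,0.006],"rotation":[0,0,0.031],"jaw":1},{"dp":[0.681,-0.85,0.006],"rotation":[0,0,0.031],"jaw":1}]' | grep -E 'ee_pos|ft'
python3 -m pendant '[{"dp":[0.384,-0.97,0],"rotation":[0,0,0],"jaw":1},{"dp":[0.384,-0.97,0],"rotation":[0,0,0],"jaw":1},{"dp":[0.384,-0.97,0],"rotation":[0,0,0],"jaw":1}]' | grep -E 'ee_pos|ft'
python3 -m pendant '[{"dp":[0.118,-0.947,0],"rotation":[0,0,0],"jaw":1},{"dp":[0.118,-0.947,0],"rotation":[0,0,0],"jaw":1},{"dp":[0.118,-0.947,0],"rotation":[0,0,0],"jaw":1},{"dp":[0.118,-0.947,0],"rotation":[0,0,0],"jaw":1}]' | grep -E 'ee_pos|ft|time'
python3 - <<'E'
from h import *
snap('wrist','w1')
E
python3 plan.py 433.5,110,250,-5 433.5,172,150,-5 433.5,172,45,-5
```

```text
ee_pos: [0.3301, -0.3108, 0.3297]
ft_force: [0.7, -0.7, 0.6]
ee_pos: [0.4006, -0.1705, 0.3297]
ft_force: [-0.4, -1.7, -0.1]
time: 2.02
ee_pos: [0.4302, -0.0329, 0.3296]
ft_force: [-0.1, -1.4, 0.8]
now [430.  -34.4 329.5] yaw -5.24
(433.5, 110.0, 250.0, -5.0) dp [-0.0647, -0.961, 0.5297] rot [0.0001, 0.0, -0.0007] rows>= 3
(433.5, 172.0, 150.0, -5.0) dp [-0.036, -0.4118, 0.6667] rot [0.0, 0.0, 0.0] rows>= 2
(433.5, 172.0, 45.0, -5.0) dp [0.0, 0.0, 0.7] rot [0.0, 0.0, 0.0] rows>= 2
```

View pics/w1.png

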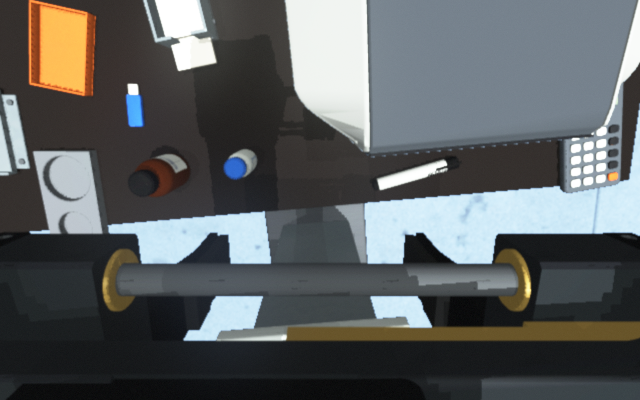

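The wrist picture shows the brown bottle's cap at (143,181), the small bottle's cap at (237,166), the stick at (134,105), the rest at (70,190), the tray at (62,47) and the plate's end at (193,52), consistent with the map. Going for the large bottle.

```bash
python3 -m pendant '[{"dp":[-0.065,-0.961,0.53],"rotation":[0,0,0],"jaw":1},{"dp":[-0.065,-0.961,0.53],"rotation":[0,0,0],"jaw":1},{"dp":[-0.065,-0.961,0.53],"rotation":[0,0,0],"jaw":1},{"dp":[-0.065,-0.961,0.53],"rotation":[0,0,0],"jaw":1}]' | grep -E 'ee_pos|ft'
python3 -m pendant '[{"dp":[-0.036,-0.412,0.667],"rotation":[0,0,0],"jaw":1},{"dp":[-0.036,-0.412,0.667],"rotation":[0,0,0],"jaw":1},{"dp":[-0.036,-0.412,0.667],"rotation":[0,0,0],"jaw":1},{"dp":[-0.036,-0.412,0.667],"rotation":[0,0,0],"jaw":1}]' | grep -E 'ee_pos|ft'
python3 plan.py  433.5,172,45,-5
```

```text
ee_pos: [0.4329, 0.1111, 0.2489]
ft_force: [0.9, -0.7, 1.1]
ee_pos: [0.4352, 0.1706, 0.1509]
ft_force: [0.5, -0.7, -0.0]
now [435.2 170.6 150.9] yaw -5.41
(433.5, 172.0, 45.0, -5.0) dp [-0.0123, -0.0082, 0.7058] rot [0.0001, -0.0001, -0.0011] rows>= 2
```

```bash
python3 -m pendant '[{"dp":[-0.01,-0.008,0.25],"rotation":[0,0,0],"jaw":1},{"dp":[-0.01,-0.008,0.5],"rotation":[0,0,0],"jaw":1},{"dp":[-0.01,-0.008,0.706],"rotation":[0,0,0],"jaw":1},{"dp":[-0.01,-0.008,0.706],"rotation":[0,0,0],"jaw":1},{"dp":[-0.01,-0.008,0.706],"rotation":[0,0,0],"jaw":0.7}]' 15
python3 -m pendant '[{"dp":[0,0,0],"rotation":[0,0,0],"jaw":0.6},{"dp":[0,0,0],"rotation":[0,0,0],"jaw":0.5},{"dp":[0,0,0],"rotation":[0,0,0],"jaw":0.4},{"dp":[0,0,0],"rotation":[0,0,0],"jaw":0.3},{"dp":[0,0,0],"rotation":[0,0,0],"jaw":0.3},{"dp":[0,0,0],"rotation":[0,0,0],"jaw":0.3}]' 15
python3 plan.py 433.5,172,110,-5 435,250,110,-5 436.9,317.4,110,-5 436.9,317.4,60,-5 436.9,317.4,50,-5
```

```text
time: 3.7
ee_pos: [0.4342, 0.1733, 0.0461]
eef_rot: [0.999, -0.047, 0.001, -0.0]
ft_force: [-0.5, -0.2, -0.2]
width: 0.0823
grip_force: 0.0
time: 4.45
ee_pos: [0.4327, 0.1736, 0.0443]
eef_rot: [0.999, -0.046, 0.0, 0.0]
ft_force: [-1.4, -1.6, 5.5]
width: 0.0478
grip_force: 15.0
now [432.7 173.6  44.3] yaw -5.27
(433.5, 172.0, 110.0, -5.0) dp [0.0062, 0.0106, -0.4378] rot [0.0001, -0.0, -0.0007] rows>= 2
(435.0, 250.0, 110.0, -5.0) dp [-0.0354, -0.5189, 0.0] rot [0.0, 0.0, 0.0] rows>= 2
(436.9, 317.4, 110.0, -5.0) dp [-0.0265, -0.4487, 0.0] rot [0.0, 0.0, 0.0] rows>= 2
(436.9, 317.4, 60.0, -5.0) dp [0.0, 0.0, 0.3333] rot [0.0, 0.0, 0.0] rows>= 1
(436.9, 317.4, 50.0, -5.0) dp [0.0, 0.0, 0.0667] rot [0.0, 0.0, 0.0] rows>= 1
```

```bash
python3 -m pendant '[{"dp":[0,0,-0.08],"rotation":[0,0,0],"jaw":0.3},{"dp":[0,0,-0.2],"rotation":[0,0,0],"jaw":0.3},{"dp":[0,0,-0.3],"rotation":[0,0,0],"jaw":0.3},{"dp":[-0.015,-0.2,-0.33],"rotation":[0,0,0],"jaw":0.3},{"dp":[-0.035,-0.4,-0.33],"rotation":[0,0,0],"jaw":0.3},{"dp":[-0.05,-0.6,-0.33],"rotation":[0,0,0],"jaw":0.3},{"dp":[-0.06,-0.8,-0.33],"rotation":[0,0,0],"jaw":0.3},{"dp":[-0.06,-0.9,-0.33],"rotation":[0,0,0],"jaw":0.3}]' 20
python3 plan.py 436.9,317.4,95,-5 436.9,317.4,60,-5 436.9,317.4,50,-5
```

```text
time: 5.45
ee_pos: [0.4358, 0.3109, 0.0946]
eef_rot: [0.999, -0.045, -0.0, -0.001]
ft_force: [-1.0, 0.6, -2.9]
width: 0.0478
grip_force: 20.0
now [435.8 310.9  94.6] yaw -5.19
(436.9, 317.4, 95.0, -5.0) dp [0.0033, -0.0439, -0.0027] rot [-0.0002, 0.0, -0.0005] rows>= 1
(436.9, 317.4, 60.0, -5.0) dp [0.0, 0.0, 0.2333] rot [0.0, 0.0, 0.0] rows>= 1
(436.9, 317.4, 50.0, -5.0) dp [0.0, 0.0, 0.0667] rot [0.0, 0.0, 0.0] rows>= 1
```

```bash
python3 -m pendant '[{"dp":[0.003,-0.045,0],"rotation":[0,0,0],"jaw":0.3},{"dp":[0.003,-0.045,0],"rotation":[0,0,0],"jaw":0.3},{"dp":[0.003,-0.045,0.1],"rotation":[0,0,0],"jaw":0.3},{"dp":[0.003,-0.045,0.2],"rotation":[0,0,0],"jaw":0.3},{"dp":[0.003,-0.045,0.26],"rotation":[0,0,0],"jaw":0.3},{"dp":[0.003,-0.045,0.29],"rotation":[0,0,0],"jaw":0.3},{"dp":[0.003,-0.045,0.3],"rotation":[0,0,0],"jaw":0.3},{"dp":[0.003,-0.045,0.3],"rotation":[0,0,0],"jaw":0.3}]' 20; python3 -m pendant '[{"dp":[0,0,0.01],"rotation":[0,0,0],"jaw":0.3},{"dp":[0,0,0.01],"rotation":[0,0,0],"jaw":0.3}]' | grep -E 'ee_p|ft_f'
```

```text
time: 6.45
ee_pos: [0.4373, 0.3159, 0.049]
eef_rot: [0.999, -0.046, 0.0, -0.0]
ft_force: [0.0, 0.2, -1.5]
width: 0.0477
grip_force: 20.0
ee_pos: [0.4375, 0.316, 0.0483]
ft_force: [-2.4, -3.3, 10.0]
```

Seated (10 N contact). Release, rise and go over the small bottle.

```bash
python3 -m pendant '[{"dp":[0,0,-0.005],"rotation":[0,0,0],"jaw":0.6},{"dp":[0,0,-0.005],"rotation":[0,0,0],"jaw":0.75},{"dp":[0,0,-0.005],"rotation":[0,0,0],"jaw":0.9},{"dp":[0,0,-0.005],"rotation":[0,0,0],"jaw":1},{"dp":[0,0,-0.2],"rotation":[0,0,0],"jaw":1},{"dp":[0,0,-0.5],"rotation":[0,0,0],"jaw":1},{"dp":[0,0,-0.7],"rotation":[0,0,0],"jaw":1},{"dp":[0,0,-0.7],"rotation":[0,0,0],"jaw":1}]'
python3 - <<'E'
from h import *
for n in('scene','side'): snap(n,n+'1')
for n in('scene1','side1'):
    W=world(load(n)); p=W[(abs(W[...,0]-.437)<.035)&(abs(W[...,1]-.317)<.035)&(W[...,2]>.097)&(W[...,2]<.112)]
    q=cv2.minEnclosingCircle((p[:,:2]*1000).astype(np.float32)); print(n,len(p),q,np.median(p[:,2]))
E
python3 plan.py 437,175,150,-5 438,67.8,130,-5 438,67.8,36,-5
```

```text
time: 7.7
ee_pos: [0.4382, 0.3167, 0.1545]
eef_rot: [0.999, -0.046, 0.002, -0.001]
ft_force: [0.9, -0.1, -1.1]
width: 0.0872
grip_force: 0.0
scene1 0 ((0.0, 0.0), 0.0) nan
side1 192 ((438.6993408203125, 317.5806884765625), 16.12009048461914) 0.10425414425957669
now [437.  315.5 151.8] yaw -5.27
(437.0, 175.0, 150.0, -5.0) dp [0.0858, 0.9329, 0.0123] rot [0.0001, -0.0, -0.0008] rows>= 3
(438.0, 67.8, 130.0, -5.0) dp [0.0689, 0.7114, 0.1333] rot [0.0, 0.0, 0.0] rows>= 2
(438.0, 67.8, 36.0, -5.0) dp [0.0, 0.0, 0.6267] rot [0.0, 0.0, 0.0] rows>= 2
  return _methods._mean(a, axis=axis, dtype=dtype,
  ret = ret.dtype.type(ret / rcount)
```

```bash
python3 -m pendant '[{"dp":[0.086,0.933,0.012],"rotation":[0,0,0.0],"jaw":1},{"dp":[0.086,0.933,0.012],"rotation":[0,0,0],"jaw":1},{"dp":[0.086,0.933,0.012],"rotation":[0,0,0],"jaw":1}]' | grep -E 'ee_pos|ft'
python3 -m pendant '[{"dp":[0.069,0.711,0.133],"rotation":[0,0,0],"jaw":1},{"dp":[0.069,0.711,0.133],"rotation":[0,0,0],"jaw":1},{"dp":[0.069,0.711,0.133],"rotation":[0,0,0],"jaw":1},{"dp":[0.069,0.711,0.133],"rotation":[0,0,0],"jaw":1}]' | grep -E 'ee_pos|ft'
python3 plan.py  438,67.8,36,-5
```

```text
ee_pos: [0.4367, 0.1705, 0.1489]
ft_force: [-0.1, 0.9, -0.4]
ee_pos: [0.4372, 0.0686, 0.1298]
ft_force: [0.8, 0.6, -0.8]
now [437.2  68.6 129.8] yaw -5.25
(438.0, 67.8, 36.0, -5.0) dp [0.0063, 0.0049, 0.6255] rot [-0.0, 0.0002, -0.0007] rows>= 2
```

```bash
python3 -m pendant '[{"dp":[0.005,0.003,0.25],"rotation":[0,0,0],"jaw":1},{"dp":[0.005,0.003,0.45],"rotation":[0,0,0],"jaw":1},{"dp":[0.005,0.003,0.6],"rotation":[0,0,0],"jaw":1},{"dp":[0.005,0.003,0.626],"rotation":[0,0,0],"jaw":0.8},{"dp":[0.005,0.003,0.626],"rotation":[0,0,0],"jaw":0.7},{"dp":[0.005,0.003,0.626],"rotation":[0,0,0],"jaw":0.6},{"dp":[0.005,0.003,0.626],"rotation":[0,0,0],"jaw":0.5},{"dp":[0.005,0.003,0.626],"rotation":[0,0,0],"jaw":0.4}]' 8
python3 -m pendant '[{"dp":[0,0,0],"rotation":[0,0,0],"jaw":0.3},{"dp":[0,0,0],"rotation":[0,0,0],"jaw":0.2},{"dp":[0,0,0],"rotation":[0,0,0],"jaw":0.15},{"dp":[0,0,0],"rotation":[0,0,0],"jaw":0.15}]' 8
python3 plan.py 438,67.8,160,-5 +430,150,170,-5 430,150,170,-5 395,270,170,-5 365.2,324.1,170,-5 +365.2,324.1,80,-5 +365.2,324.1,40,-5
```

```text
time: 9.68
ee_pos: [0.4386, 0.0675, 0.0369]
eef_rot: [0.999, -0.046, 0.0, 0.0]
ft_force: [0.3, -0.9, -0.1]
width: 0.0452
grip_force: 0.0
time: 10.18
ee_pos: [0.4384, 0.0675, 0.0366]
eef_rot: [0.999, -0.046, 0.0, 0.0]
ft_force: [0.0, -0.2, 1.1]
width: 0.0319
grip_force: 7.9
now [438.4  67.5  36.6] yaw -5.27
(438.0, 67.8, 160.0, -5.0) dp [-0.0029, -0.0016, -0.8228] rot [0.0, -0.0, -0.0007] rows>= 2
(430.0, 150.0, 170.0, -5.0) dp [-0.1063, -0.5423, -0.8895] rot [0.0, -0.0, -0.0007] rows>= 2
(430.0, 150.0, 170.0, -5.0) dp [0.0, 0.0, 0.0] rot [0.0, 0.0, 0.0] rows>= 0
(395.0, 270.0, 170.0, -5.0) dp [-0.3022, -0.7766, 0.0] rot [0.0, 0.0, 0.0] rows>= 2
(365.2, 324.1, 170.0, -5.0) dp [-0.2293, -0.342, 0.0] rot [0.0, 0.0, 0.0] rows>= 1
(365.2, 324.1, 80.0, -5.0) dp [-0.2293, -0.342, 0.6] rot [0.0, 0.0, 0.0] rows>= 2
(365.2, 324.1, 40.0, -5.0) dp [-0.2293, -0.342, 0.8667] rot [0.0, 0.0, 0.0] rows>= 1
```

```bash
python3 -m pendant '[{"dp":[0,0,-0.1],"rotation":[0,0,0],"jaw":0.15},{"dp":[0,0,-0.3],"rotation":[0,0,0],"jaw":0.15},{"dp":[0,0,-0.5],"rotation":[0,0,0],"jaw":0.15},{"dp":[-0.04,-0.2,-0.65],"rotation":[0,0,0],"jaw":0.15},{"dp":[-0.08,-0.4,-0.7],"rotation":[0,0,0],"jaw":0.15},{"dp":[-0.12,-0.6,-0.7],"rotation":[0,0,0],"jaw":0.15},{"dp":[-0.16,-0.8,-0.7],"rotation":[0,0,0],"jaw":0.15},{"dp":[-0.16,-0.8,-0.7],"rotation":[0,0,0],"jaw":0.15}]' 15
python3 plan.py 375,280,140,-5 365.2,324.1,140,-5 +365.2,324.1,80,-5 +365.2,324.1,41,-5
```

```text
time: 11.18
ee_pos: [0.4249, 0.1917, 0.1425]
eef_rot: [0.999, -0.044, 0.0, -0.001]
ft_force: [-0.3, -0.8, -0.3]
width: 0.0314
grip_force: 14.9
now [424.9 191.7 142.5] yaw -5.04
(375.0, 280.0, 140.0, -5.0) dp [-0.3829, -0.5572, 0.0173] rot [-0.0002, -0.0001, -0.0001] rows>= 2
(365.2, 324.1, 140.0, -5.0) dp [-0.0907, -0.2872, 0.0] rot [0.0, 0.0, 0.0] rows>= 1
(365.2, 324.1, 80.0, -5.0) dp [-0.0907, -0.2872, 0.4] rot [0.0, 0.0, 0.0] rows>= 1
(365.2, 324.1, 41.0, -5.0) dp [-0.0907, -0.2872, 0.66] rot [0.0, 0.0, 0.0] rows>= 1
```

```bash
python3 -m pendant '[{"dp":[-0.19,-0.28,0.01],"rotation":[0,0,0],"jaw":0.15},{"dp":[-0.383,-0.557,0.017],"rotation":[0,0,0],"jaw":0.15},{"dp":[-0.43,-0.7,0.017],"rotation":[0,0,0],"jaw":0.15},{"dp":[-0.474,-0.844,0.017],"rotation":[0,0,0],"jaw":0.15},{"dp":[-0.474,-0.844,0.017],"rotation":[0,0,0],"jaw":0.15},{"dp":[-0.474,-0.844,0.2],"rotation":[0,0,0],"jaw":0.15},{"dp":[-0.474,-0.844,0.4],"rotation":[0,0,0],"jaw":0.15},{"dp":[-0.474,-0.844,0.4],"rotation":[0,0,0],"jaw":0.15}]' 15
python3 plan.py 365.2,324.1,41,-5
```

```text
time: 12.18
ee_pos: [0.3657, 0.3197, 0.0803]
eef_rot: [0.999, -0.046, -0.001, 0.002]
ft_force: [-0.3, -0.2, -0.5]
width: 0.0315
grip_force: 14.9
now [365.7 319.7  80.3] yaw -5.31
(365.2, 324.1, 41.0, -5.0) dp [-0.0056, -0.0298, 0.2619] rot [0.0005, 0.0003, -0.0009] rows>= 1
```

```bash
python3 -m pendant '[{"dp":[0,-0.02,0],"rotation":[0,0,0],"jaw":0.15},{"dp":[0,-0.02,0.1],"rotation":[0,0,0],"jaw":0.15},{"dp":[0,-0.02,0.2],"rotation":[0,0,0],"jaw":0.15},{"dp":[0,-0.02,0.25],"rotation":[0,0,0],"jaw":0.15},{"dp":[0,-0.02,0.26],"rotation":[0,0,0],"jaw":0.15},{"dp":[0,-0.02,0.265],"rotation":[0,0,0],"jaw":0.15},{"dp":[0,-0.02,0.265],"rotation":[0,0,0],"jaw":0.15}]' 15
```

```text
time: 13.05
ee_pos: [0.3668, 0.325, 0.0422]
eef_rot: [0.999, -0.046, 0.0, -0.0]
ft_force: [0.2, 0.2, -1.1]
width: 0.0318
grip_force: 14.9
```

```bash
python3 -m pendant '[{"dp":[0,0,0.012],"rotation":[0,0,0],"jaw":0.15},{"dp":[0,0,0.012],"rotation":[0,0,0],"jaw":0.15}]' | grep -E 'ee_p|ft_f'
```

```text
ee_pos: [0.3669, 0.3248, 0.0404]
ft_force: [-0.0, -1.5, 5.0]
```

```bash
python3 -m pendant '[{"dp":[0,0,-0.003],"rotation":[0,0,0],"jaw":0.5},{"dp":[0,0,-0.003],"rotation":[0,0,0],"jaw":0.7},{"dp":[0,0,-0.003],"rotation":[0,0,0],"jaw":0.8},{"dp":[0,0,-0.003],"rotation":[0,0,0],"jaw":0.8},{"dp":[0,0,-0.2],"rotation":[0,0,0],"jaw":0.8},{"dp":[0,0,-0.5],"rotation":[0,0,0],"jaw":0.8},{"dp":[0,0,-0.8],"rotation":[0,0,0],"jaw":0.8},{"dp":[0,0,-0.8],"rotation":[0,0,0],"jaw":0.8}]'
python3 plan.py 450,255,170,-8 521,206.3,120,-8 +521,206.3,60,-8
```

```text
time: 14.3
ee_pos: [0.368, 0.3263, 0.1634]
eef_rot: [0.999, -0.046, 0.002, -0.002]
ft_force: [-0.1, 0.7, -0.2]
width: 0.0697
grip_force: 0.0
now [368.  326.3 163.4] yaw -5.27
(450.0, 255.0, 170.0, -8.0) dp [0.5881, 0.423, -0.0432] rot [-0.0007, -0.0007, 0.0076] rows>= 2
(521.0, 206.3, 120.0, -8.0) dp [0.5139, 0.2556, 0.3333] rot [0.0, 0.0, 0.0] rows>= 2
(521.0, 206.3, 60.0, -8.0) dp [0.5139, 0.2556, 0.7333] rot [0.0, 0.0, 0.0] rows>= 1
```

```bash
python3 -m pendant '[{"dp":[0.588,0.423,-0.043],"rotation":[0,0,0.0075],"jaw":0.6},{"dp":[0.588,0.423,-0.043],"rotation":[0,0,0.0075],"jaw":0.6},{"dp":[0.588,0.423,-0.043],"rotation":[0,0,0.0075],"jaw":0.5}]' | grep -E ee_
python3 -m pendant '[{"dp":[0.514,0.256,0.333],"rotation":[0,0,0],"jaw":0.5},{"dp":[0.514,0.256,0.333],"rotation":[0,0,0],"jaw":0.5},{"dp":[0.514,0.256,0.733],"rotation":[0,0,0],"jaw":0.5},{"dp":[0.514,0.256,0.733],"rotation":[0,0,0],"jaw":0.5},{"dp":[0.514,0.256,0.733],"rotation":[0,0,0],"jaw":0.5}]'
python3 - <<'E'
from h import *
for n in('scene','side','wrist'): snap(n,n+'2')
a=cv2.imread('pics/side2.png')[145:320,265:455]; cv2.imwrite('pics/c3.png',cv2.resize(a,None,fx=3.4,fy=3.4,interpolation=cv2.INTER_CUBIC))
E
python3 plan.py 521,206.3,30,-8 +521,206.3,2.5,-8
```

```text
ee_pos: [0.4507, 0.2502, 0.1653]
time: 15.3
ee_pos: [0.5195, 0.2062, 0.0579]
eef_rot: [0.998, -0.069, 0.0, -0.0]
ft_force: [1.2, -0.3, 0.5]
width: 0.0439
grip_force: 0.0
now [520.6 205.9  58.8] yaw -7.92
(521.0, 206.3, 30.0, -8.0) dp [0.0018, -0.0028, 0.1919] rot [-0.0003, -0.0005, 0.0002] rows>= 1
(521.0, 206.3, 2.5, -8.0) dp [0.0012, -0.0025, 0.3753] rot [-0.0003, -0.0005, 0.0002] rows>= 1
```

View pics/c3.png

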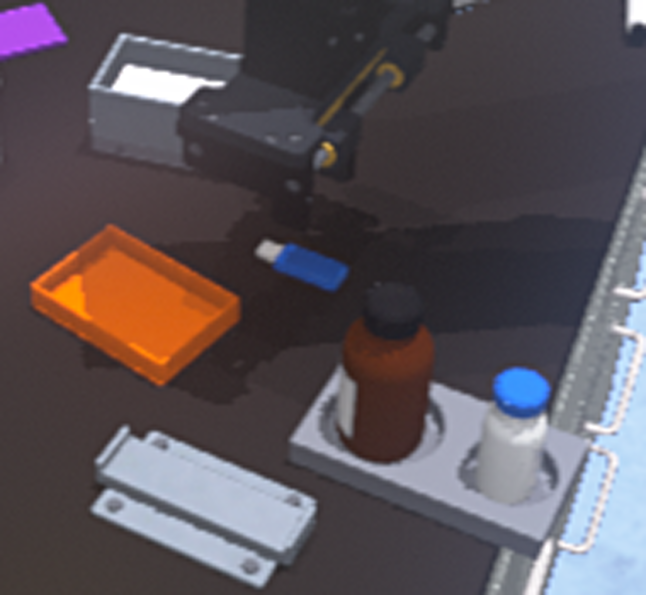

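Side crop: both bottles are upright in their wells, large at (388,380) and small at (515,440), and the fingers are above the stick at (300,262).

```bash
python3 -m pendant '[{"dp":[0.001,-0.002,0.15],"rotation":[0,0,0],"jaw":0.5},{"dp":[0.001,-0.002,0.3],"rotation":[0,0,0],"jaw":0.5},{"dp":[0.001,-0.002,0.36],"rotation":[0,0,0],"jaw":0.5},{"dp":[0.001,-0.002,0.375],"rotation":[0,0,0],"jaw":0.4},{"dp":[0.001,-0.002,0.375],"rotation":[0,0,0],"jaw":0.3},{"dp":[0.001,-0.002,0.375],"rotation":[0,0,0],"jaw":0.2},{"dp":[0.001,-0.002,0.375],"rotation":[0,0,0],"jaw":0.05},{"dp":[0.001,-0.002,0.375],"rotation":[0,0,0],"jaw":0.05}]' 10
python3 -m pendant '[{"dp":[0,0,0],"rotation":[0,0,0],"jaw":0.05},{"dp":[0,0,0],"rotation":[0,0,0],"jaw":0.05}]' 15
python3 plan.py 521,206.3,45,-8 +560,243,60,-12 +595,281.5,60,-15 +595,281.5,6,-15
```

```text
time: 16.45
ee_pos: [0.5202, 0.2053, 0.0009]
eef_rot: [0.998, -0.069, 0.0, -0.0]
ft_force: [-0.5, -0.3, 6.2]
width: 0.0189
grip_force: 10.0
time: 16.7
ee_pos: [0.5202, 0.2052, 0.0008]
eef_rot: [0.998, -0.07, 0.0, -0.0]
ft_force: [-0.6, -0.1, 5.8]
width: 0.019
grip_force: 15.0
now [520.2 205.2   0.8] yaw -7.97
(521.0, 206.3, 45.0, -8.0) dp [0.0046, -0.008, -0.2944] rot [-0.0, -0.0001, 0.0001] rows>= 1
(560.0, 243.0, 60.0, -12.0) dp [0.2283, -0.2863, -0.3942] rot [-0.0, -0.0001, 0.0112] rows>= 1
(595.0, 281.5, 60.0, -15.0) dp [0.4237, -0.5729, -0.3939] rot [-0.0001, -0.0001, 0.0195] rows>= 1
(595.0, 281.5, 6.0, -15.0) dp [0.4234, -0.5728, -0.0339] rot [-0.0001, -0.0001, 0.0195] rows>= 1
```

```bash
python3 -m pendant '[{"dp":[0,0,-0.15],"rotation":[0,0,0],"jaw":0.05},{"dp":[0,0,-0.35],"rotation":[0,0,0],"jaw":0.05},{"dp":[0.2,-0.28,-0.4],"rotation":[0,0,0.01],"jaw":0.05},{"dp":[0.424,-0.573,-0.4],"rotation":[0,0,0.0195],"jaw":0.05},{"dp":[0.424,-0.573,-0.4],"rotation":[0,0,0.0195],"jaw":0.05},{"dp":[0.424,-0.573,-0.25],"rotation":[0,0,0.0195],"jaw":0.05},{"dp":[0.424,-0.573,-0.1],"rotation":[0,0,0.0195],"jaw":0.05},{"dp":[0.424,-0.573,-0.06],"rotation":[0,0,0.0195],"jaw":0.05}]' 15
python3 -m pendant '[{"dp":[0,0,0.02],"rotation":[0,0,0],"jaw":0.05},{"dp":[0,0,0.02],"rotation":[0,0,0],"jaw":0.05}]' 15
```

```text
time: 17.7
ee_pos: [0.5934, 0.2802, 0.0076]
eef_rot: [0.991, -0.13, -0.001, 0.001]
ft_force: [-0.5, -0.0, -0.1]
width: 0.0187
grip_force: 15.0
time: 17.95
ee_pos: [0.595, 0.2815, 0.007]
eef_rot: [0.991, -0.13, 0.0, -0.0]
ft_force: [0.1, 0.2, -0.4]
width: 0.019
grip_force: 15.0
```

```bash
python3 -m pendant '[{"dp":[0,0,0.015],"rotation":[0,0,0],"jaw":0.05},{"dp":[0,0,0.022],"rotation":[0,0,0],"jaw":0.05},{"dp":[0,0,0.022],"rotation":[0,0,0],"jaw":0.05}]' 15
python3 -m pendant '[{"dp":[0,0,0.004],"rotation":[0,0,0],"jaw":0.05},{"dp":[0,0,0.004],"rotation":[0,0,0],"jaw":0.05}]' 15
```

```text
time: 18.32
ee_pos: [0.5947, 0.2814, 0.003]
eef_rot: [0.991, -0.13, 0.0, 0.0]
ft_force: [-0.2, 0.1, -0.6]
width: 0.0188
grip_force: 15.0
time: 18.58
ee_pos: [0.5948, 0.2814, 0.0029]
eef_rot: [0.991, -0.13, 0.0, 0.0]
ft_force: [-2.3, -1.0, 5.1]
width: 0.0188
grip_force: 15.0
```

```bash
python3 -m pendant '[{"dp":[0,0,0],"rotation":[0,0,0],"jaw":0.29},{"dp":[0,0,0],"rotation":[0,0,0],"jaw":0.29},{"dp":[0,0,0],"rotation":[0,0,0],"jaw":0.29},{"dp":[0,0,-0.2],"rotation":[0,0,0],"jaw":0.29},{"dp":[0,0,-0.5],"rotation":[0,0,0],"jaw":0.4},{"dp":[0,0,-0.8],"rotation":[0,0,0],"jaw":1},{"dp":[0.1,0.1,-0.8],"rotation":[0,0,0],"jaw":1}]'
python3 plan.py 595,200,125,-5 580,110,125,6.2
```

```text
time: 19.45
ee_pos: [0.6064, 0.2658, 0.1265]
eef_rot: [0.992, -0.129, 0.002, -0.002]
ft_force: [-0.4, -0.3, 0.5]
width: 0.0471
grip_force: 0.0
now [606.4 265.8 126.5] yaw -14.81
(595.0, 200.0, 125.0, -5.0) dp [0.0388, 0.4434, 0.0081] rot [-0.0007, -0.0008, -0.0272] rows>= 2
(580.0, 110.0, 125.0, 6.2) dp [-0.0473, 0.6064, 0.0] rot [0.0, 0.0, -0.0311] rows>= 2
```

```bash
python3 plan.py 540,190,180,-4 480,100,180,6 | tail -2; python3 -m pendant '[{"dp":[-0.292,0.564,-0.36],"rotation":[0,0,-0.03],"jaw":1},{"dp":[-0.292,0.564,-0.36],"rotation":[0,0,-0.03],"jaw":1},{"dp":[-0.292,0.564,-0.36],"rotation":[0,0,-0.03],"jaw":1}]' | grep ee_
python3 plan.py 480,100,180,6
```

```text
(540.0, 190.0, 180.0, -4.0) dp [-0.2971, 0.5997, -0.3608] rot [-0.0007, -0.0008, -0.03] rows>= 2
(480.0, 100.0, 180.0, 6.0) dp [-0.3572, 0.6264, 0.0] rot [0.0, 0.0, -0.0278] rows>= 2
ee_pos: [0.5412, 0.1896, 0.1774]
now [541.2 189.6 177.4] yaw -4.39
(480.0, 100.0, 180.0, 6.0) dp [-0.361, 0.6269, -0.0173] rot [0.0002, -0.0003, -0.0289] rows>= 2
```

```bash
python3 -m pendant '[{"dp":[-0.361,0.627,-0.017],"rotation":[0,0,-0.029],"jaw":1},{"dp":[-0.361,0.627,-0.017],"rotation":[0,0,-0.029],"jaw":1},{"dp":[-0.361,0.627,-0.017],"rotation":[0,0,-0.029],"jaw":1},{"dp":[-0.361,0.627,-0.017],"rotation":[0,0,-0.029],"jaw":1}]' | grep ee_
python3 - <<'E'
from h import *
for n in('scene','side','wrist'): snap(n,n+'3')
a=cv2.imread('pics/side3.png')[140:300,265:455]
b=cv2.imread('pics/wrist3.png')[0:200,150:490]
cv2.imwrite('pics/c4.png',np.vstack([cv2.resize(a,(475,400)) ,cv2.resize(b,(475,190+0))])[:590])
cv2.imwrite('pics/c5.png',cv2.resize(b,None,fx=2.2,fy=2.2,interpolation=cv2.INTER_CUBIC))
E
python3 fit.py >/dev/null; sed -i "s/^for n in.*//" fit.py; python3 -c "
from fit import fits
for n in ('scene3','side3','wrist3'):
  try: fits(n)
  except Exception as e: print(e)
" | grep -E 'mag|plate|all'
```

```text
ee_pos: [0.4805, 0.1034, 0.1782]
scene3 stick all 0 c [0. 0.] sz [0. 0.] ang 0.0 z nan
scene3 mag 92 c [632.1 145.2] sz [91.7 19.3] ang 16.5 z 0.0461
scene3 plate out 232 c [582.3 110.9] sz [38.1 50.1] ang 4.8 z 0.0193
side3 stick all 0 c [0. 0.] sz [0. 0.] ang 0.0 z nan
side3 mag 807 c [643.9 117.3] sz [102.1  68.7] ang 5.5 z 0.0457
side3 plate out 206 c [580.6 109.9] sz [33.7 52.4] ang 12.0 z 0.0212
wrist3 stick all 0 c [0. 0.] sz [0. 0.] ang 0.0 z nan
wrist3 mag 1089 c [613.3 111.6] sz [38.2 62.6] ang 5.7 z 0.0518
wrist3 plate out 2307 c [595.4 110.5] sz [59.9 54.4] ang 5.2 z 0.0203
  return _methods._mean(a, axis=axis, dtype=dtype,
  ret = ret.dtype.type(ret / rcount)
```

View pics/c5.png

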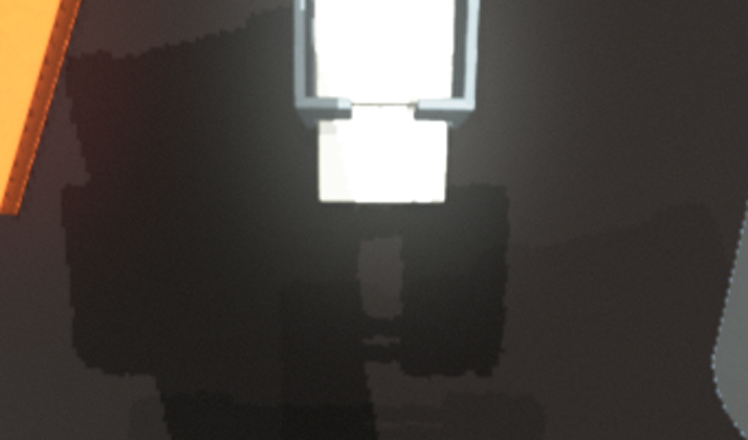

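View pics/c4.png

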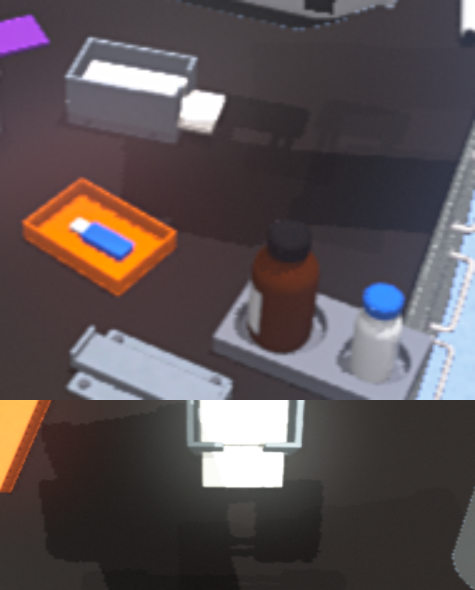

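Crops: the stick lies flat in the tray at (100,238). The wrist crop shows the white plate's front end from (319,202) to (446,202), aligned with the tool, and the magazine's front top edge from (294,100) to (476,100).

```bash
python3 - <<'E'
from h import *
c=load('wrist3')
for q,z in(((319,202),.02),((446,202),.02),((319,125),.02),((447,125),.02),((294,100),.052),((476,100),.052)): print(q,(ray(c,150+q[0]/2.2,q[1]/2.2,z)*1000).round(1))
W=world(c); print(W[85,322],W[75,310],W[75,340])
# scene/side tip
s=load('scene3');
E
python3 plan.py 555,108,100,6
```

```text
(319, 202) [561.8 131.5  20. ]
(446, 202) [567.4  81.   20. ]
(319, 125) [590.4 134.3  20. ]
(447, 125) [595.9  84.6  20. ]
(294, 100) [593.5 141.4  52. ]
(476, 100) [600.5  78.3  52. ]
[0.57004768 0.10856893 0.02092859] [0.57716028 0.11988297 0.02001491] [0.58007024 0.09394949 0.01981121]
now [480.5 104.  178.4] yaw 6.35
(555.0, 108.0, 100.0, 6.0) dp [0.4968, 0.0284, 0.5222] rot [-0.0001, 0.0001, 0.001] rows>= 2
```

```bash
python3 plan.py 578.5,108.2,100,6.2 +578.5,108.2,7.5,6.2
python3 -m pendant '[{"dp":[0.653,0.041,0.523],"rotation":[0,0,0],"jaw":1},{"dp":[0.653,0.041,0.523],"rotation":[0,0,0],"jaw":1},{"dp":[0.653,0.041,0.523],"rotation":[0,0,0],"jaw":1},{"dp":[0.653,0.041,0.523],"rotation":[0,0,0],"jaw":1}]' | grep -E 'ee_|ft'
python3 plan.py 578.5,108.2,7.5,6.2
```

```text
now [480.5 104.  178.4] yaw 6.35
(578.5, 108.2, 100.0, 6.2) dp [0.6527, 0.0444, 0.5221] rot [-0.0001, 0.0001, 0.0004] rows>= 3
(578.5, 108.2, 7.5, 6.2) dp [0.6531, 0.0447, 1.1388] rot [-0.0001, 0.0001, 0.0004] rows>= 2
ee_pos: [0.5781, 0.1084, 0.1002]
ft_force: [-0.9, -0.3, 0.8]
now [578.1 108.4 100.2] yaw 6.32
(578.5, 108.2, 7.5, 6.2) dp [0.0029, 0.0016, 0.618] rot [-0.0001, 0.0001, 0.0003] rows>= 2
```

```bash
python3 -m pendant '[{"dp":[0,0,0.25],"rotation":[0,0,0],"jaw":1},{"dp":[0,0,0.45],"rotation":[0,0,0],"jaw":1},{"dp":[0,0,0.58],"rotation":[0,0,0],"jaw":1},{"dp":[0,0,0.618],"rotation":[0,0,0],"jaw":0.9},{"dp":[0,0,0.618],"rotation":[0,0,0],"jaw":0.8},{"dp":[0,0,0.618],"rotation":[0,0,0],"jaw":0.7},{"dp":[0,0,0.618],"rotation":[0,0,0],"jaw":0.65}]' 10
python3 -m pendant '[{"dp":[0,0,0],"rotation":[0,0,0],"jaw":0.6},{"dp":[0,0,0],"rotation":[0,0,0],"jaw":0.55},{"dp":[0,0,0],"rotation":[0,0,0],"jaw":0.5},{"dp":[0,0,0],"rotation":[0,0,0],"jaw":0.5}]' 10
python3 plan.py 518.8,101.7,7.5,6.2
```

```text
time: 21.85
ee_pos: [0.5788, 0.1074, 0.0085]
eef_rot: [0.999, 0.055, 0.001, -0.0]
ft_force: [-0.5, 0.8, 0.2]
width: 0.0602
grip_force: 0.0
time: 22.35
ee_pos: [0.5783, 0.1075, 0.0078]
eef_rot: [0.999, 0.055, 0.0, -0.0]
ft_force: [-0.9, 0.5, 2.7]
width: 0.0498
grip_force: 10.0
now [578.3 107.5   7.8] yaw 6.26
(518.8, 101.7, 7.5, 6.2) dp [-0.3984, -0.0048, 0.0022] rot [-0.0, -0.0, 0.0002] rows>= 1
```

```bash
python3 -m pendant '[{"dp":[0,0,0],"rotation":[0,0,0],"jaw":0.5},{"dp":[-0.03,0,0],"rotation":[0,0,0],"jaw":0.5},{"dp":[-0.07,0,0],"rotation":[0,0,0],"jaw":0.5},{"dp":[-0.12,0,0],"rotation":[0,0,0],"jaw":0.5},{"dp":[-0.17,0,0],"rotation":[0,0,0],"jaw":0.5},{"dp":[-0.22,0,0],"rotation":[0,0,0],"jaw":0.5},{"dp":[-0.27,0,0],"rotation":[0,0,0],"jaw":0.5},{"dp":[-0.32,0,0],"rotation":[0,0,0],"jaw":0.5}]' 40
python3 -m pendant '[{"dp":[-0.05,0,0],"rotation":[0,0,0],"jaw":0.5},{"dp":[-0.1,0,0],"rotation":[0,0,0],"jaw":0.5},{"dp":[-0.15,0,0],"rotation":[0,0,0],"jaw":0.5},{"dp":[-0.2,0,0],"rotation":[0,0,0],"jaw":0.5},{"dp":[-0.23,0,0],"rotation":[0,0,0],"jaw":0.5},{"dp":[-0.23,0,0],"rotation":[0,0,0],"jaw":0.5}]' 40
python3 - <<'E'
from h import *
for n in('scene','side','wrist'): snap(n,n+'4')
a=cv2.imread('pics/side4.png')[110:270,265:455]
b=cv2.imread('pics/scene4.png')[150:310,260:450]
cv2.imwrite('pics/c6.png',np.vstack([cv2.resize(a,(356,300)) ,cv2.resize(b,(356,300))]))
E
python3 plan.py
```

```text
time: 23.35
ee_pos: [0.5298, 0.102, 0.0076]
eef_rot: [0.999, 0.055, -0.0, 0.0]
ft_force: [-0.2, 0.9, 0.0]
width: 0.0495
grip_force: 40.0
time: 24.1
ee_pos: [0.496, 0.0983, 0.0077]
eef_rot: [0.999, 0.055, -0.0, 0.0]
ft_force: [0.5, -0.3, -0.5]
width: 0.0492
grip_force: 40.0
now [496.5  98.4   7.8] yaw 6.25
```

View pics/c6.png

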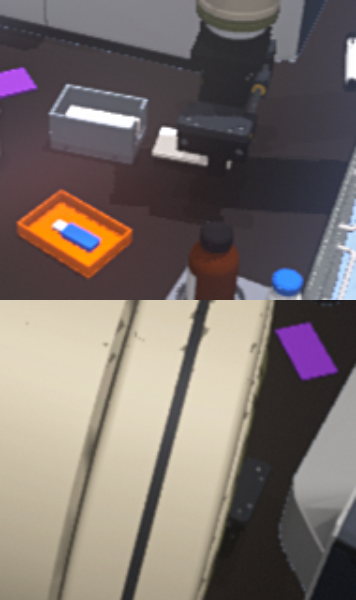

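The side crop shows the plate clear of the magazine at (180,147), held by the fingers, with the remaining plates dropped inside (103,122); the scene view is blocked by the arm. Lift and measure the plate in the hand.

```bash
python3 -m pendant '[{"dp":[0,0,-0.1],"rotation":[0,0,0],"jaw":0.5},{"dp":[0,0,-0.3],"rotation":[0,0,0],"jaw":0.5},{"dp":[0,0,-0.5],"rotation":[0,0,0],"jaw":0.5},{"dp":[0,0,-0.7],"rotation":[0,0,0],"jaw":0.5},{"dp":[0,0,-0.7],"rotation":[0,0,0],"jaw":0.5},{"dp":[0,0,-0.7],"rotation":[0,0,0],"jaw":0.5}]' 40
cat > inhand.py <<'E'
import sys; from h import *
for n in('side','wrist'):
    c=snap(n,n+sys.argv[1]); s=r.read_state(); W=world(c); q=R.from_quat(s['eef_rot']); P=(W-s['ee_pos'])@q.as_matrix()
    hsv=cv2.cvtColor(c['image'],cv2.COLOR_RGB2HSV)
    m=(P[...,0]>-.03)&(P[...,0]<.1)&(abs(P[...,1])<.035)&(P[...,2]<.003)&(P[...,2]>-.03)&(hsv[...,2]>150)&(hsv[...,1]<60)
    p=P[m]*1000
    if len(p)<20: print(n,len(p)); continue
    A=np.c_[p[:,:2],np.ones(len(p))]; k=np.linalg.lstsq(A,p[:,2],rcond=None)[0]
    print(n,len(p),'rect',cv2.minAreaRect(p[:,:2].astype(np.float32)),'xmax',np.percentile(p[:,0],[1,99]),'ztop tool',np.median(p[:,2]),'slope',k[:2])
E
python3 inhand.py 5; python3 plan.py
```

```text
time: 25.0
ee_pos: [0.4961, 0.0983, 0.1127]
eef_rot: [0.999, 0.055, -0.0, 0.0]
ft_force: [-0.6, -0.6, -0.4]
width: 0.0492
grip_force: 40.0
side 324 rect ((33.660892486572266, -1.9606952667236328), (53.614891052246094, 87.703369140625), 89.03531646728516) xmax [15.46185247 77.06793571] ztop tool -13.562427474823526 slope [-0.00061725 -0.0284847 ]
wrist 19319 rect ((38.72079849243164, 0.25876426696777344), (50.19437789916992, 77.11978149414062), 89.26519012451172) xmax [ 1.57518116 76.64170603] ztop tool -12.702449347917314 slope [0.00224248 0.00041367]
now [495.7  98.2 112. ] yaw 6.26
```

```bash
python3 -c "
from h import *
print(r.read_state()['joint_positions'].round(2))"; python3 plan.py 500,230,170,-84 539.2,396.8,170,-186 +539.2,396.8,170,-130 539.2,396.8,170,-186; python3 plan.py 500,230,170,90 539.2,396.8,170,174
```

```text
[-0.    0.19 -0.31  1.89  0.06  1.07 -1.8 ]
now [495.7  98.2 112. ] yaw 6.26
(500.0, 230.0, 170.0, -84.0) dp [0.1239, -0.8699, -0.3871] rot [0.0002, 0.0002, 0.2507] rows>= 9
(539.2, 396.8, 170.0, -186.0) dp [-1.0786, -0.3761, 0.0] rot [0.0, 0.0, 0.2833] rows>= 10
(539.2, 396.8, 170.0, -130.0) dp [-1.0786, -0.3761, 0.0] rot [0.0, 0.0, 0.1278] rows>= 6
(539.2, 396.8, 170.0, -186.0) dp [0.0, 0.0, 0.0] rot [0.0, 0.0, 0.1556] rows>= 6
now [495.7  98.2 112. ] yaw 6.26
(500.0, 230.0, 170.0, 90.0) dp [0.1239, -0.8699, -0.3871] rot [-0.0001, 0.0002, -0.2326] rows>= 8
(539.2, 396.8, 170.0, 174.0) dp [1.112, 0.2613, 0.0] rot [0.0, 0.0, -0.2333] rows>= 8
```

```bash
python3 -m pendant '[{"dp":[0,0,-0.2],"rotation":[0,0,-0.01],"jaw":0.5},{"dp":[0.01,-0.1,-0.4],"rotation":[0,0,-0.03],"jaw":0.5},{"dp":[0.02,-0.2,-0.4],"rotation":[0,0,-0.055],"jaw":0.5},{"dp":[0.04,-0.35,-0.4],"rotation":[0,0,-0.08],"jaw":0.5},{"dp":[0.06,-0.5,-0.4],"rotation":[0,0,-0.105],"jaw":0.5},{"dp":[0.08,-0.65,-0.4],"rotation":[0,0,-0.13],"jaw":0.5},{"dp":[0.1,-0.8,-0.4],"rotation":[0,0,-0.155],"jaw":0.5},{"dp":[0.12,-0.87,-0.4],"rotation":[0,0,-0.175],"jaw":0.5}]' 40
python3 plan.py 520,310,170,120 539.2,396.8,170,174;  python3 -c "
from h import *
print(r.read_state()['joint_positions'].round(2))"
```

```text
time: 26.1
ee_pos: [0.4992, 0.2314, 0.1717]
eef_rot: [0.821, 0.571, -0.001, -0.001]
ft_force: [-0.1, -0.0, -0.9]
width: 0.0493
grip_force: 40.0
now [499.2 231.4 171.7] yaw 69.62
(520.0, 310.0, 170.0, 120.0) dp [0.5397, -0.0522, 0.0113] rot [-0.0003, -0.0, -0.14] rows>= 5
(539.2, 396.8, 170.0, 174.0) dp [0.4371, 0.4002, 0.0] rot [0.0, 0.0, -0.15] rows>= 6
[-0.09  0.24 -0.49  1.71  0.12  1.22 -0.96]
```

```bash
python3 -m pendant '[{"dp":[0.1,-0.01,0.01],"rotation":[0,0,-0.025],"jaw":0.5},{"dp":[0.2,-0.02,0.01],"rotation":[0,0,-0.05],"jaw":0.5},{"dp":[0.3,-0.03,0.01],"rotation":[0,0,-0.075],"jaw":0.5},{"dp":[0.4,-0.04,0.01],"rotation":[0,0,-0.1],"jaw":0.5},{"dp":[0.5,-0.05,0.01],"rotation":[0,0,-0.125],"jaw":0.5},{"dp":[0.54,-0.052,0.01],"rotation":[0,0,-0.14],"jaw":0.5},{"dp":[0.54,-0.052,0.01],"rotation":[0,0,-0.14],"jaw":0.5}]' 40 | grep ee_
python3 plan.py 539.2,396.8,170,174
```

```text
ee_pos: [0.5209, 0.3087, 0.1701]
now [520.9 308.7 170.1] yaw 119.65
(539.2, 396.8, 170.0, 174.0) dp [0.4497, 0.3966, 0.0006] rot [-0.0002, -0.0002, -0.151] rows>= 6
```

```bash
python3 -m pendant '[{"dp":[0.08,0.07,0],"rotation":[0,0,-0.025],"jaw":0.5},{"dp":[0.16,0.14,0],"rotation":[0,0,-0.05],"jaw":0.5},{"dp":[0.24,0.21,0],"rotation":[0,0,-0.075],"jaw":0.5},{"dp":[0.32,0.28,0],"rotation":[0,0,-0.1],"jaw":0.5},{"dp":[0.4,0.35,0],"rotation":[0,0,-0.125],"jaw":0.5},{"dp":[0.45,0.397,0],"rotation":[0,0,-0.145],"jaw":0.5},{"dp":[0.45,0.397,0],"rotation":[0,0,-0.151],"jaw":0.5},{"dp":[0.45,0.397,0],"rotation":[0,0,-0.151],"jaw":0.5}]' 40 
python3 inhand.py 6; python3 plan.py 539.2,396.8,170,174 539.2,396.8,40,174; python3 -c "
from h import *
print(r.read_state()['joint_positions'].round(2))
W=world(load('wrist6'));c=load('wrist6');print(c['T'].round(2)[:3,3])"
```

```text
time: 27.98
ee_pos: [0.5397, 0.3959, 0.1709]
eef_rot: [0.054, 0.999, -0.0, -0.0]
ft_force: [0.2, -0.4, -0.7]
width: 0.0493
grip_force: 40.0
side 1166 rect ((36.86614227294922, 0.8204555511474609), (83.54085540771484, 52.06045913696289), 0.4369986057281494) xmax [ 0.54760825 77.49820418] ztop tool -12.75552505002144 slope [0.01062854 0.01137816]
wrist 14101 rect ((39.34765625, -0.9710655212402344), (50.06718444824219, 76.68844604492188), 89.49828338623047) xmax [ 7.18572584 77.0426965 ] ztop tool -12.202375199968467 slope [ 0.00264289 -0.0010374 ]
now [539.9 395.9 171.2] yaw 173.83
(539.2, 396.8, 170.0, 174.0) dp [0.005, 0.0053, 0.0079] rot [-0.0001, 0.0, -0.0005] rows>= 1
(539.2, 396.8, 40.0, 174.0) dp [0.0, 0.0, 0.8667] rot [0.0, 0.0, 0.0] rows>= 3
[-0.18  0.57 -0.77  1.37  0.4   1.36  0.52]
[0.47 0.4  0.33]
```

View pics/wrist6.png

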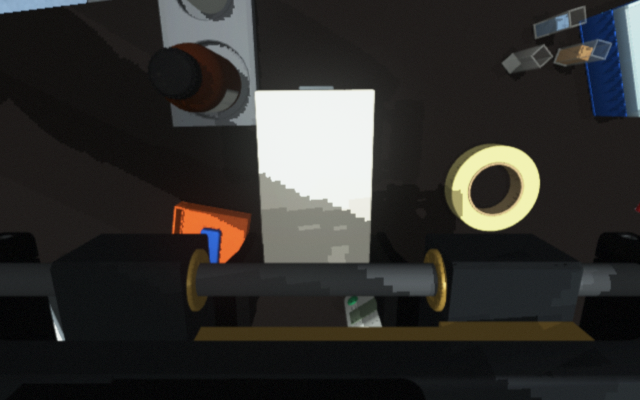

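The wrist picture shows the plate level over the stand (its far end at rows 90, columns 256–375, with the stand's lip just peeping out at (316,88)). The timer sits behind at (362,312). Check what stands under the gripper's footprint.

```bash
python3 - <<'E'
from h import *
for n in('scene0','side0'):
    W=world(load(n)).reshape(-1,3); m=(abs(W[:,0]-.54)<.12)&(abs(W[:,1]-.397)<.13)&(W[:,2]>.025); print(n,m.sum(), W[m].min(0) if m.any() else '',W[m].max(0) if m.any() else '')
E
python3 plan.py 539.2,396.8,60,174 +539.2,396.8,20,174
```

```text
scene0 278 [0.63769329 0.41842162 0.02501261] [0.6599836  0.46982445 0.06809139]
side0 433 [0.6373665  0.41774331 0.025042  ] [0.65991286 0.47188264 0.07000165]
now [539.9 395.9 171.2] yaw 173.83
(539.2, 396.8, 60.0, 174.0) dp [0.0052, 0.0057, 0.7412] rot [-0.0001, 0.0, -0.0005] rows>= 2
(539.2, 396.8, 20.0, 174.0) dp [0.0053, 0.0059, 1.0079] rot [-0.0001, 0.0, -0.0005] rows>= 1
```

```bash
python3 -m pendant '[{"dp":[0.005,0.006,0.25],"rotation":[0,0,0],"jaw":0.5},{"dp":[0.005,0.006,0.5],"rotation":[0,0,0],"jaw":0.5},{"dp":[0.005,0.006,0.75],"rotation":[0,0,0],"jaw":0.5},{"dp":[0.005,0.006,0.9],"rotation":[0,0,0],"jaw":0.5},{"dp":[0.005,0.006,0.97],"rotation":[0,0,0],"jaw":0.5},{"dp":[0.005,0.006,0.97],"rotation":[0,0,0],"jaw":0.5}]' 40
python3 - <<'E'
from h import *
snap('wrist','w7');snap('side','side7');snap('scene','scene7')
a=cv2.imread('pics/w7.png')[0:270,170:500]; a=cv2.resize(a,(440,360)); b=cv2.resize(cv2.imread('pics/side7.png')[240:340,270:420],(360,240)); b=np.vstack([b,np.zeros((120,360,3),np.uint8)])
cv2.imwrite('pics/c7.png',np.hstack([a,b]))
E
python3 plan.py 539.2,396.8,7.5,174
```

```text
time: 28.82
ee_pos: [0.5392, 0.3977, 0.026]
eef_rot: [0.052, 0.999, 0.0, 0.0]
ft_force: [0.3, 0.5, 0.6]
width: 0.0491
grip_force: 40.0
now [539.7 398.3  27.2] yaw 174.0
(539.2, 396.8, 7.5, 174.0) dp [0.0022, -0.0106, 0.1313] rot [0.0002, 0.0002, 0.0] rows>= 1
```

View pics/c7.png

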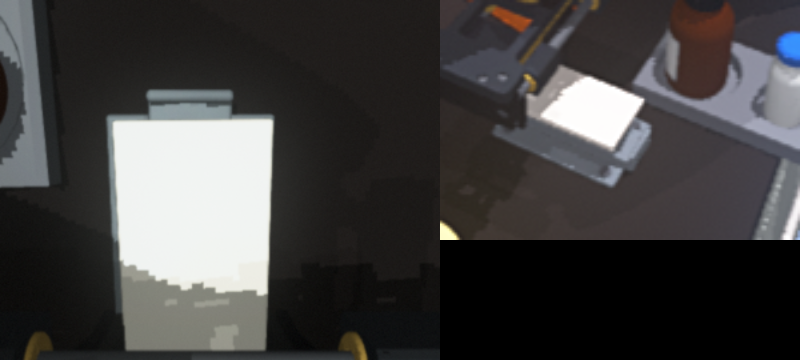

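Crop: plate end at columns 108–273 (centre 190.5), row 117; stand lip at columns 148–233 (centre 190.5), row 90, so it is centred across.

Run:
```python
from h import *
c=load('w7'); s=r.read_state()['ee_pos']
f=lambda u,v,z: ray(c,170+u/1.3333,v/1.3333,z)*1000
L=[f(148,91,.02),f(233,91,.02)]; P=[f(108,117,.0395),f(273,117,.0395)]
print(np.round(L,1),np.round(P,1)); l=np.mean(L,0);p=np.mean(P,0)
ax=np.array([-np.cos(np.radians(6)),np.sin(np.radians(6)),0]); print('lip centre->',l,'plate end',p,'gap along',(l-p)@ax,'lat',(l-p)@[np.sin(np.radians(6)),np.cos(np.radians(6)),0])
W=world(c);m=(abs(W[...,0]-.451)<.02)&(abs(W[...,1]-.406)<.03)&(W[...,2]>.017)&(W[...,2]<.024); q=W[m]*1000; print(len(q),q.min(0).round(1),q.max(0).round(1),q.mean(0))
```

```text
[[450.3 390.5  20. ]
 [453.3 419.3  20. ]] [[458.6 379.   39.5]
 [463.9 429.1  39.5]]
lip centre-> [451.76123475 404.89755236  20.        ] plate end [461.24210504 404.0522277   39.5       ] gap along 9.51729357908102 lat -0.15032691612778262
614 [449.8 389.6  17. ] [456.2 419.   22.2] [453.02774141 404.34668564  19.97185768]
```

```bash
python3 -m pendant '[{"dp":[-0.012,0,0.04],"rotation":[0,0,0],"jaw":0.5},{"dp":[-0.012,0,0.08],"rotation":[0,0,0],"jaw":0.5},{"dp":[-0.012,0,0.11],"rotation":[0,0,0],"jaw":0.5},{"dp":[-0.012,0,0.12],"rotation":[0,0,0],"jaw":0.5},{"dp":[-0.012,0,0.12],"rotation":[0,0,0],"jaw":0.5}]' 40;python3 -m pendant '[{"dp":[0,0,0.006],"rotation":[0,0,0],"jaw":0.5},{"dp":[0,0,0.006],"rotation":[0,0,0],"jaw":0.5}]' 30
```

```text
time: 29.6
ee_pos: [0.5408, 0.3975, 0.0079]
eef_rot: [0.052, 0.999, -0.0, 0.0]
ft_force: [-1.8, -0.9, 3.7]
width: 0.0491
grip_force: 40.0
time: 29.85
ee_pos: [0.5408, 0.3975, 0.0078]
eef_rot: [0.052, 0.999, -0.0, 0.0]
ft_force: [-3.5, -4.3, 10.0]
width: 0.0495
grip_force: 30.0
```

```bash
python3 -m pendant '[{"dp":[0,0,-0.005],"rotation":[0,0,0],"jaw":0.5},{"dp":[0,0,-0.005],"rotation":[0,0,0],"jaw":0.7},{"dp":[0,0,-0.005],"rotation":[0,0,0],"jaw":0.8},{"dp":[0,0,-0.005],"rotation":[0,0,0],"jaw":0.85},{"dp":[0,0,-0.005],"rotation":[0,0,0],"jaw":0.85},{"dp":[0,0,-0.2],"rotation":[0,0,0],"jaw":0.85},{"dp":[0,0,-0.6],"rotation":[0,0,0],"jaw":0.85},{"dp":[0,0,-1],"rotation":[0,0,0],"jaw":0.85}]' 10; python3 -m pendant '[{"dp":[-0.5,0,-0.6],"rotation":[0,0,0],"jaw":0.85},{"dp":[-0.8,0,-0.6],"rotation":[0,0,0],"jaw":0.85},{"dp":[-0.8,0,-0.6],"rotation":[0,0,0],"jaw":0.85},{"dp":[-0.8,0,-0.6],"rotation":[0,0,0],"jaw":0.85}]'
python3 - <<'E'
from h import *
for n in('wrist','side','scene'): snap(n,n+'8')
a=cv2.resize(cv2.imread('pics/wrist8.png')[0:240,120:500],(456,288)); b=cv2.resize(cv2.imread('pics/side8.png')[140:340,260:460],(500,500))
o=np.zeros((500,760,3),np.uint8); o[:,:500]=b; o[:156,500:]=cv2.resize(a,(260,156)); o=np.hstack([b,np.vstack([cv2.resize(a,(300,190)),np.zeros((310,300,3),np.uint8)])])
cv2.imwrite('pics/c8.png',o)
for n in('wrist8','side8','scene8'):
    c=load(n); W=world(c); hsv=cv2.cvtColor(c['image'],cv2.COLOR_RGB2HSV)
    m=(abs(W[...,0]-.507)<.075)&(abs(W[...,1]-.4)<.06)&(W[...,2]>.01)&(W[...,2]<.04)
    w=m&(W[...,2]>.016)&(hsv[...,2]>190)&(hsv[...,1]<30); p=(W[w]*1000)
    if len(p)>30: print(n,len(p),cv2.minAreaRect(p[:,:2].astype(np.float32)),'z',np.percentile(p[:,2],[3,50,97]).round(1))
E
```

```text
time: 30.85
ee_pos: [0.5405, 0.3973, 0.1583]
eef_rot: [0.052, 0.999, -0.0, -0.0]
ft_force: [0.8, 2.1, 1.1]
width: 0.0738
grip_force: 0.0
time: 31.35
ee_pos: [0.6619, 0.3844, 0.2468]
eef_rot: [0.053, 0.999, 0.0, 0.0]
ft_force: [-0.7, -0.5, -0.0]
width: 0.0743
grip_force: 0.0
wrist8 3505 ((525.371337890625, 398.6203308105469), (49.64802932739258, 76.91826629638672), 84.9078140258789) z [18.8 20.3 21.8]
side8 1189 ((495.28204345703125, 389.96807861328125), (79.54083251953125, 119.73680877685547), 89.57105255126953) z [18.3 21.1 23.4]
```

View pics/c8.png

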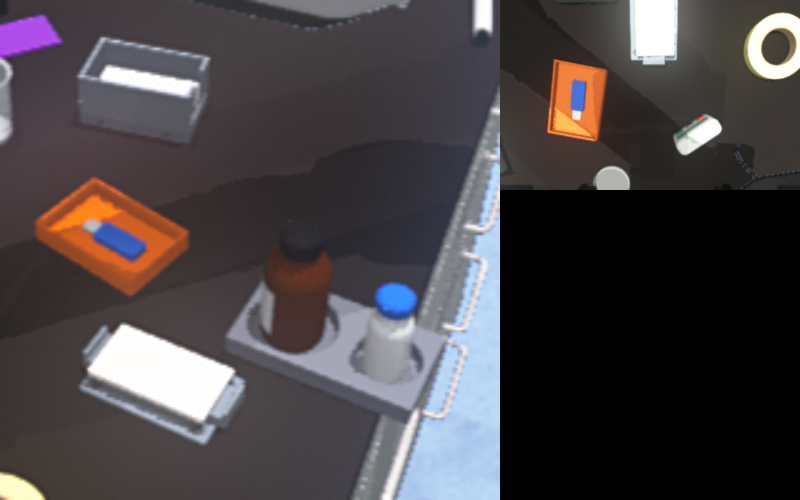

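Crop: both bottles are upright in their wells, the stick is flat in the tray, and the plate is on the stand between the lips at (160,372). Two plates remain in the magazine. A numeric check of the centring follows.

Run:
```python
from h import *
a=np.radians(-6); ex=np.array([np.cos(a),np.sin(a)]); ey=np.array([-ex[1],ex[0]])
c=load('side8'); f=lambda u,v,z: (ray(c,260+u/2.5,140+v/2.5,z)*1000)[:2]
P=[f(*q,.02) for q in((127,325),(238,374),(192,419),(88,375))]; m=np.mean(P,0); d=m-[507.4,400.2]
print(np.round(P,1),m,'off along',d@ex,'lat',d@ey,'ang',np.degrees(np.arctan2(*(P[0]-P[1])[::-1])),np.degrees(np.arctan2(*(P[3]-P[2])[::-1])))
for n in('wrist8','side8'):
    c=load(n); W=world(c)*1000; D=W[...,:2]-[507.4,400.2]; X=D@ex; Y=D@ey; Z=W[...,2]; S=cv2.cvtColor(c['image'],cv2.COLOR_RGB2HSV)
    w=(S[...,1]<25)&(S[...,2]>200)&(abs(Y)<22)&(abs(X)<56)&(Z>17)&(Z<24)
    l=(abs(Y)<13)&(abs(X)>48)&(abs(X)<62)&(Z>16)&(Z<24)
    w2=(S[...,1]<25)&(S[...,2]>200)&(abs(X)<40)&(Z>17)&(Z<24)&(abs(Y)<32)
    print(n,'plate x',np.percentile(X[w],[.5,99.5]).round(1),'y',np.percentile(Y[w2],[.5,99.5]).round(1),'lips',np.percentile(X[l&(X<0)],[2,98]).round(1) if (l&(X<0)).any() else '',np.percentile(X[l&(X>0)],[2,98]).round(1) if (l&(X>0)).any() else '')
```

```text
[[547.  372.1]
 [457.3 383.1]
 [472.3 432.2]
 [553.  425.6]] [507.41338684 403.28196913] off along -0.30883999375054744 lat 3.06648508969434 ang -6.98702423439391 -4.679207622312163
wrist8 plate x [-19.8  55.3] y [-24.3  25.1] lips  [53.  57.1]
side8 plate x [-43.9  45.1] y [-24.   26.7] lips [-57.  -48.7] [48.6 56.8]
```

```bash
python3 -c "
from h import *
print(r.close_job())"
```

```text
the job is handed in; nothing more can be done
None
```

The job is handed in, finished at about 32 s of the 93 s: both bottles stand upright in their wells, the stick lies flat in the tray, and the bottom plate lies on the stand between the lips, within about 1 mm of centre, with the other two plates dropped down in the magazine.

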